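# Slide the tall gel dispenser home into the empty cradle

### The job

Push the tall pump bottle along the trolley top, low on its body so that it slides without tipping, into the empty one of the two low cradles until it stands fully home against the cradle's back. Keep it upright and on the surface all the way: slide it gently, do not pick it up, and leave everything else where it stands. Finish with the robot clear.

Things in the scene. Friction and masses are not known exactly. Their poses are not given: they have to be found in the camera images.
- pump_bottle: Tall slim gel pump bottle, loose, 0.3-0.54 kg, white, round: 48 mm diameter up to 40 mm high, tapering to 38 mm at 130 mm, neck at 148 mm, white collar 29 mm across to 166 mm, pump nozzle on top, 204 mm high in all. Origin: centre of its underside. The nozzle reaches 41 mm out along its own +x, pointing roughly to the robot's right. Pushed higher than about 35 mm, it may tip.
- cradle_free: The empty cradle, fixed: a dark-red U of three walls 30 mm high, 10 mm thick, no floor, open to its own -x (roughly the robot's left, world +y). Inside 66 mm wide (y); wall ends at x = -11 mm, back wall's face at x = +24 mm. Origin: on the table where the bottle's underside centre stands when home, touching the back wall midway between the sides; it then sticks out 13 mm. x points to the back wall.
- cradle_used: The other cradle, of the same shape, size and frame, fixed beside the first (nearer to the robot or farther away); a squat lidded jar stands in it.
- jar_in_cradle: Bystander: squat lidded jar, clear with white lid, 48 mm across the lid, 55 mm high, standing loose in the other cradle; origin at the centre of its underside.
- cup_a: Bystander: squat lidded specimen cup, orange with white lid, 58 mm across the lid, 58 mm high, standing loose on the table to the right of the cradles, nearest the robot; origin at the centre of its underside.
- cup_b: Bystander: squat lidded specimen cup, orange with white lid, 58 mm across the lid, 58 mm high, standing loose on the table beyond the cradles, at the right; origin at the centre of its underside.
- cup_c: Bystander: squat lidded specimen cup, orange with white lid, 58 mm across the lid, 58 mm high, standing loose on the table to the right of the cradles; origin at the centre of its underside.
- dropper: Bystander: small amber bottle with black cap, 38 mm diameter, 85 mm high, standing loose to the right of the cradles; origin at the centre of its underside.
- tape_roll: Bystander: white roll of tape lying flat beyond the pump bottle, 84 mm outside diameter, 52 mm hole, 22 mm high; origin at the centre of its underside.
Mind the look-alikes: they are no part of the job. Of the things that look like the pump_bottle, take the one that is nearest to the robot's base at the start.

How it is judged:
At the end, for the whole second after the job is handed in: The pump bottle stands upright (within 3 degrees) and still on the table inside the empty cradle, its centre within 8 mm of the fully home position along the cradle and between the side walls; no other thing has moved more than 15 mm (x of pump_bottle in the frame of cradle_free between -0.008 and 0.006 m and y of pump_bottle in the frame of cradle_free between -0.013 and 0.013 m and angle between pump_bottle's own z axis and vertical below 0.05 rad and height (world z) of pump_bottle below 0.004 m and linear speed of pump_bottle below 0.02 m/s and distance of each of jar_in_cradle, cup_a, cup_b, cup_c, dropper, tape_roll from where it was at the start of the episode below 0.015 m); the robot touches nothing.
It fails at once if the pump bottle leans more than about 11 degrees (tips or rocks) (angle between pump_bottle's own z axis and vertical above 0.2 rad).
It fails at once if the pump bottle is lifted off the surface (more than 10 mm) (height (world z) of pump_bottle above 0.01 m).
It fails at once if the pump bottle is knocked along faster than 0.3 m/s instead of slid gently (linear speed of pump_bottle above 0.3 m/s).
It fails at once if another thing is disturbed (moved more than 15 mm) (distance of any of jar_in_cradle, cup_a, cup_b, cup_c, dropper, tape_roll from where it was at the start of the episode above 0.015 m).
It also fails if it takes over 51 s, if anything falls off the work surface, if the arm or the gripper's body presses on something with over 40 N, if the wrist force passes 120 N, or if a joint passes its speed limit or range.

### The arm

A 6-joint arm with a two-finger parallel gripper is mounted at the origin on the work surface. World frame = base frame: x ahead of the robot, y to its left, z up, the work surface at z = 0. Lengths are in m, angles in rad, forces in N, time in s.
With the tool pointing down it reaches from about 0.3 to 0.825 m from the base axis. Payload 5.4 kg.
Tool frame: the origin (TCP) lies at the very end of the fingers, on their centre line; the grasp point (between the pads) lies 19 mm behind it; z points along the fingers, x is the direction in which the jaws open and shut, and the axes are right-handed (so a half turn about z gives the same grasp; the last joint's range is limited). The gripper opens to 92 mm and grips with 3 to 60 N. Pads are 20 mm wide; open, the fingers measure 128 mm over their backs; the gripper's body (75 mm by 189 mm) begins 69 mm behind the grasp point.
Start: joints at [-1.339, 0.158, 1.597, -0, 1.386, -0.21], TCP at [0.246, -0.52, 0.215] pointing down, gripper open.
Joint ranges: [-2.91, 2.91], [-0.94, 2.29], [0.18, 2.7], [-1.29, 4.43], [0.17, 2.64], [-3, 3]. Speed limits (rad/s): [2.57, 2.57, 3.14, 3.14, 3.14, 3.14].

### API

Orientations are given as a rotation vector (axis times angle).
In Python, from workcell import bot gives the robot as it stands. Calls block until the motion is done:
- bot.goto(position, orientation): joint-space move of the TCP to a pose.
- bot.line_to(position, rot=None, max_speed=0.15): straight line of the TCP; rot=None keeps the orientation; max_speed is the mean speed in m/s.
- bot.set_joints(angles): joint-space move.
- bot.set_gripper(opening, newtons=None): opening from 0.0 (shut) to 1.0 (fully open); newtons is the grip in N (None keeps the last); returns when the fingers have stopped.
- bot.hold(seconds).
- bot.inverse_kinematics(position, orientation): joint angles nearest the present ones, or None.
- bot.read_camera(name): name is "scene" or "top" or "wrist"; returns a dict with "pixels" (384x512x3 uint8, blue, green, red), "fx", "fy", "cx", "cy" (pixels), "R" (3x3) and "t" (3): a world point X has camera coordinates R X + t. Camera axes: x right, y down, z forward; pixel columns grow to the right and rows downward; lengths in m; the calibration is good to about 2 mm. A picture is of the moment at which its call begins. There is no depth.
A pose or a line that the arm cannot do raises bot.MotionError and nothing moves.
- bot.job_done(): hands the job in, once; it reports no verdict.
Readings, each from a call of its own:
- bot.current_clock(): time.
- bot.current_joints(): joint angles.
- bot.current_joint_vel(): joint speeds.
- bot.current_effort(): joint torques, N m.
- bot.current_ee_pos(): TCP position.
- bot.current_tool_rot(): TCP orientation.
- bot.current_contact_force(): force on the tool from outside, world axes, zero at the start.
- bot.current_ft_torque(): the same for the moment, N m.
- bot.current_opening(): opening from 0.0 (shut) to 1.0 (fully open).
Only numpy, scipy, OpenCV 4.12 (cv2) and the standard library are available. Lean on these libraries where they do the work, as an engineer would, in place of code of your own. Each camera call takes 0.05 s, during which the arm holds its last target. There are 200 camera calls.

## Working session

There is one attempt and no reset: what is moved stays moved. The work goes in short steps, each a Python script; the robot and the scene stay as the last script left them, time stands still between calls to the robot, and variables do not carry over. Pictures are saved under pics/ and viewed, about 8 in all and at most 12, crops included, and the job is handed in when it is done.

```bash
mkdir -p pics; ls; cat > h.py <<'E'
import numpy as np, cv2
from workcell import bot
def ray(c,u,v,z):
    R=np.array(c["R"]);t=np.array(c["t"])
    o=-R.T@t; d=R.T@np.array([(u-c["cx"])/c["fx"],(v-c["cy"])/c["fy"],1])
    return o+d*(z-o[2])/d[2]
def proj(c,X):
    p=np.array(c["R"])@np.array(X)+np.array(c["t"]); return c["fx"]*p[0]/p[2]+c["cx"],c["fy"]*p[1]/p[2]+c["cy"]
E
python3 - <<'E'
from h import *
import pickle
for n in("scene","top"):
    c=bot.read_camera(n); pickle.dump(c,open(n+".pkl","wb"))
    cv2.imwrite(f"pics/{n}0.png",cv2.resize(c["pixels"],(800,600),interpolation=cv2.INTER_CUBIC))
    print(n,c["fx"],c["fy"],c["cx"],c["cy"],-np.array(c["R"]).T@c["t"])
E
```

```text
pics
scene 405.79440568042634 405.79440568042634 256.08081549152666 191.51680234039085 [ 1.01359576 -0.50570744  0.66367418]
top 389.1509758793927 389.1509758793927 261.5157848162577 196.21958241277358 [ 0.47982808 -0.03938894  0.99754227]
```

View pics/scene0.png

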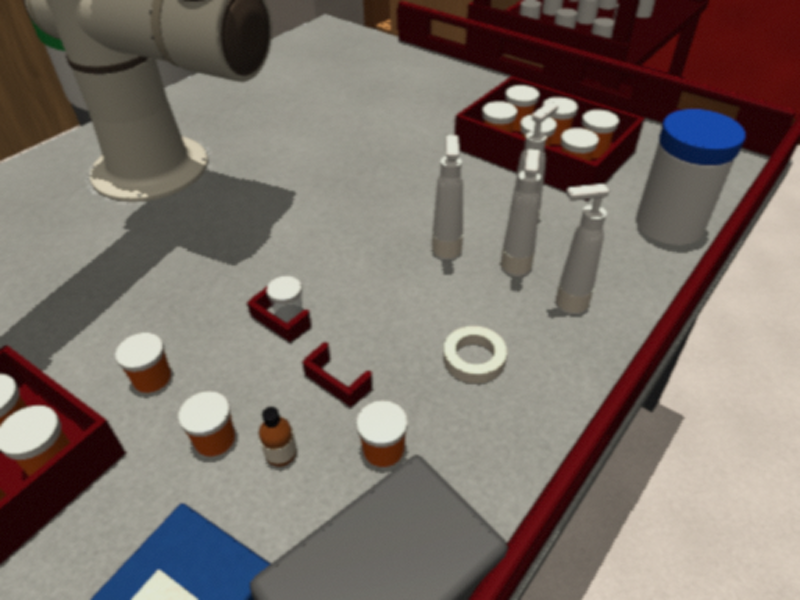

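View pics/top0.png

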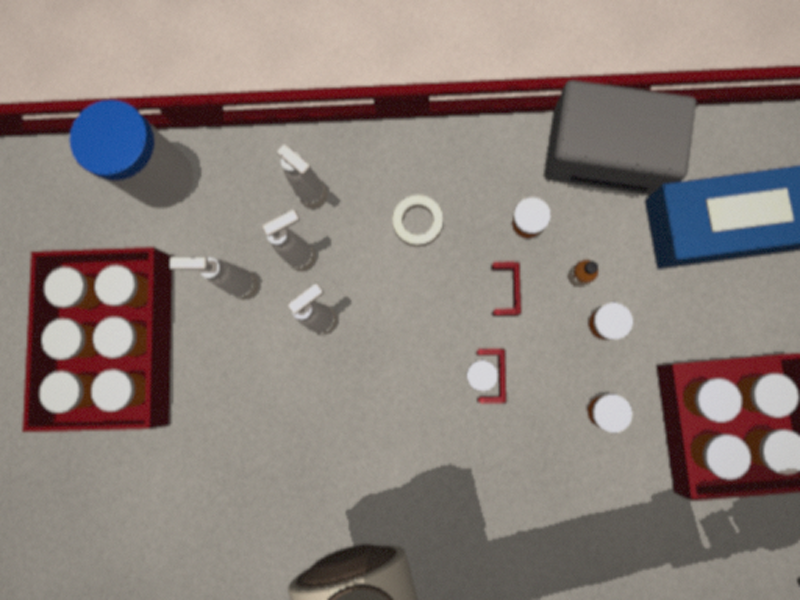

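Candidates in the top view (800x600 px) that could be taken for the pump bottle, by base: A (323,322), B (303,260), C (248,288) and D (317,197). A is nearest the base, which is at the bottom of the picture. The empty cradle is at (508,289); the used one is at (490,376). Next I measure them and check A in a crop.

```bash
python3 - <<'E'
from h import *
import pickle
c=pickle.load(open("top.pkl","rb")); s=pickle.load(open("scene.pkl","rb"))
k=512/800
for n,p in dict(A=(323,322),B=(303,260),C=(248,288),D=(317,197)).items():
    w=ray(c,p[0]*k,p[1]*k,0.02); print(n,w.round(3),"r",np.hypot(w[0],w[1]).round(3),"scene800",(np.array(proj(s,w))/k).round())
im=c["pixels"].astype(int); b,g,r=im[...,0],im[...,1],im[...,2]
red=((r>70)&(g<60)&(b<70)).astype(np.uint8)
n,lab,st,cen=cv2.connectedComponentsWithStats(red)
for i in range(1,n):
    if 30<st[i,4]<1500 and 280<cen[i,0]<360 and cen[i,1]>150:
        pts=np.argwhere(lab==i)[:,::-1].astype(np.float32)
        P=np.array([ray(c,u,v,.03)[:2] for u,v in pts],np.float32)
        q=cv2.minAreaRect(P); print("red",st[i],q, cv2.boxPoints(q).round(4).tolist())
for (nm,z) in (("tape",.022),("cups",.058)):
    hsvw=((im.min(2)>190)).astype(np.uint8)
    n,lab,st,cen=cv2.connectedComponentsWithStats(hsvw)
    for i in range(1,n):
        if st[i,4]>40 and st[i,0]>150: print(nm,st[i].tolist(),ray(c,*cen[i],z).round(3))
a=cv2.resize(c["pixels"][165:225,170:245],None,fx=8,fy=8,interpolation=cv2.INTER_CUBIC)
u,v=(int(x) for x in np.array(proj(s,ray(c,323*k,322*k,0)))); print(u,v)
d=cv2.resize(s["pixels"][80:180,265:340],None,fx=6,fy=6,interpolation=cv2.INTER_CUBIC)[:600,:]
h=max(a.shape[0],d.shape[0]);o=np.zeros((h,a.shape[1]+d.shape[1],3),np.uint8);o[:a.shape[0],:a.shape[1]]=a;o[:d.shape[0],a.shape[1]:]=d
sc=800/o.shape[1]; print(sc,a.shape,d.shape); cv2.imwrite("pics/crop.png",cv2.resize(o,None,fx=sc,fy=sc))
E
```

```text
A [0.578 0.138 0.02 ] r 0.595 scene800 [442. 241.]
B [0.682 0.17  0.02 ] r 0.703 scene800 [509. 256.]
C [0.639 0.262 0.02 ] r 0.69 scene800 [515. 216.]
D [0.788 0.146 0.02 ] r 0.801 scene800 [563. 294.]
red [315 168  18  34 206] ((0.6217613220214844, -0.1584334373474121), (0.040732599794864655, 0.08365973085165024), 89.18052673339844) [[0.5795999765396118, -0.17820000648498535], [0.6632999777793884, -0.1793999969959259], [0.6639000177383423, -0.1386999934911728], [0.5802000164985657, -0.13750000298023224]]
red [308 224  15  33 148] ((0.4848349392414093, -0.1312248557806015), (0.03441359102725983, 0.07822565734386444), 88.38462829589844) [[0.44530001282691956, -0.14730000495910645], [0.5234000086784363, -0.14949999749660492], [0.524399995803833, -0.11509999632835388], [0.44620001316070557, -0.11289999634027481]]
tape [179, 94, 18, 16, 112] [0.857 0.186 0.022]
tape [252, 126, 31, 29, 319] [ 0.743 -0.021  0.022]
tape [330, 127, 22, 21, 373] [ 0.744 -0.208  0.022]
tape [457, 126, 36, 20, 392] [ 0.733 -0.534  0.022]
tape [169, 135, 21, 14, 122] [0.749 0.208 0.022]
tape [185, 182, 20, 18, 
[... 409 characters left out ...]
6, 112] [0.843 0.177 0.058]
cups [252, 126, 31, 29, 319] [ 0.734 -0.022  0.058]
cups [330, 127, 22, 21, 373] [ 0.734 -0.202  0.058]
cups [457, 126, 36, 20, 392] [ 0.723 -0.516  0.058]
cups [169, 135, 21, 14, 122] [0.739 0.199 0.058]
cups [185, 182, 20, 18, 133] [0.614 0.161 0.058]
cups [382, 194, 23, 23, 407] [ 0.562 -0.317  0.058]
cups [299, 231, 19, 19, 275] [ 0.485 -0.112  0.058]
cups [484, 240, 26, 26, 502] [ 0.443 -0.548  0.058]
cups [448, 243, 26, 26, 506] [ 0.438 -0.464  0.058]
cups [381, 253, 23, 23, 432] [ 0.423 -0.306  0.058]
cups [490, 277, 22, 23, 436] [ 0.361 -0.55   0.058]
cups [453, 280, 26, 25, 516] [ 0.355 -0.469  0.058]
283 159
0.7619047619047619 (480, 600, 3) (600, 450, 3)
```

View pics/crop.png

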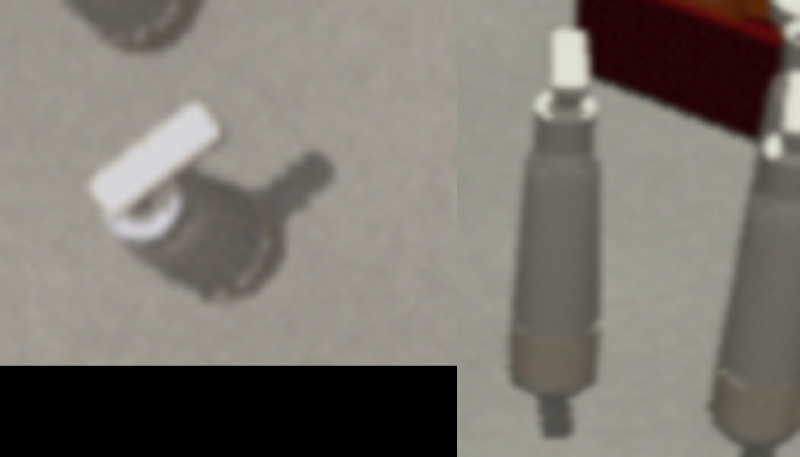

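The crop confirms A: it stands alone, with its own base and collar, and is nearest the base. Its base is at about crop (226,240) in the top view and (555, front edge 397) in the scene view. I'll push it with a tilted tool, using two slightly open fingertips as a V. First I cross-check the base position from both views and check IK along the path.

```bash
cat >> h.py <<'E'
from scipy.spatial.transform import Rotation as Ro
A=np.radians(65)
OPEN=26/92
D=np.sqrt(24**2-13**2)/1000+.010*np.sin(A)   # TCP to bottle axis when touching
def pose(c,phi,back=0,z=.018,s=1):
    p=np.radians(phi); f=np.array([np.sin(p),-np.cos(p),0]); l=s*np.array([np.cos(p),np.sin(p),0])
    zt=np.cos(A)*f-np.array([0,0,np.sin(A)])
    M=np.column_stack([l,np.cross(zt,l),zt])
    pos=np.array([c[0],c[1],z])-(D+back)*f
    return pos,Ro.from_matrix(M).as_rotvec()
E
python3 - <<'E'
from h import *
import pickle
c=pickle.load(open("top.pkl","rb")); s=pickle.load(open("scene.pkl","rb"))
print("A top",ray(c,207.1,204.4,.01).round(4))
f=ray(s,286.4,166.85,0); o=-np.array(s["R"]).T@s["t"]; d=(f-o)[:2]; d/=np.linalg.norm(d)
print("A scene",f[:2]+.024*d)
print("collar top", ray(c,170+145/6.095,165+205/6.095,.166).round(4))
for sg in(1,-1):
  for cc,ph,b,z in(((.575,.138),42,.05,.32),((.575,.138),42,.05,.018),((.575,.138),42,0,.018),((.62,0),42,0,.018),((.62,-.05),10,0,.018),((.622,-.147),0,0,.018),((.622,-.147),0,.08,.018),((.622,-.147),0,.08,.3)):
    q=bot.inverse_kinematics(*pose(cc,ph,b,z,sg)); print(sg,cc,ph,None if q is None else np.round(q,2))
E
```

```text
A top [0.5837 0.1389 0.01  ]
A scene [0.5877969  0.14363218]
collar top [0.5808 0.1396 0.166 ]
1 (0.575, 0.138) 42 [ 0.37 -0.02  1.63 -0.41  1.38 -0.31]
1 (0.575, 0.138) 42 [ 0.37  0.33  1.89 -0.56  0.84  0.  ]
1 (0.575, 0.138) 42 [ 0.28  0.35  1.86 -0.56  0.81 -0.08]
1 (0.62, 0) 42 [ 0.01  0.33  1.89 -0.52  0.69 -0.36]
1 (0.62, -0.05) 10 [-0.01  0.5   1.66 -0.53  0.97  0.11]
1 (0.622, -0.147) 0 [-0.16  0.54  1.6  -0.52  0.99  0.12]
1 (0.622, -0.147) 0 [-0.03  0.56  1.57 -0.51  1.06  0.23]
1 (0.622, -0.147) 0 [-0.03  0.27  1.36 -0.44  1.5  -0.01]
-1 (0.575, 0.138) 42 [ 0.37 -0.02  1.63 -0.41  1.38  2.83]
-1 (0.575, 0.138) 42 None
-1 (0.575, 0.138) 42 None
-1 (0.62, 0) 42 [ 0.01  0.33  1.89 -0.52  0.69  2.78]
-1 (0.62, -0.05) 10 None
-1 (0.622, -0.147) 0 None
-1 (0.622, -0.147) 0 [-0.03  0.56  1.57 -0.51  1.06 -2.91]
-1 (0.622, -0.147) 0 None
```

```bash
python3 - <<'E'
from h import *
c=(.584,.140)
p=bot.current_ee_pos(); 
bot.set_gripper(OPEN)
bot.line_to([p[0],p[1],.36],max_speed=.2)
bot.goto(*pose(c,42,.05,.38)); print(bot.current_ee_pos(),bot.current_clock())
P,r=pose(c,42,.05,.12); bot.line_to(P,rot=r,max_speed=.15)
P,r=pose(c,42,.05,.03); bot.line_to(P,rot=r,max_speed=.1)
print(bot.current_ee_pos(),bot.current_contact_force(),bot.current_clock(),bot.current_opening()*92)
o=[]
for n in("scene","top"):
    k=bot.read_camera(n)["pixels"]; o.append(k)
a=cv2.resize(o[0][70:220,200:400],(400,300)); a=cv2.resize(o[0][60:260,180:400],(400,364),interpolation=2);b=cv2.resize(o[1][110:310,140:360],(400,364),interpolation=2)
cv2.imwrite("pics/pre.png",np.hstack([a,b]))
E
```

```text
[0.53126843 0.1981657  0.37994876] 4.775
[0.53165472 0.19913617 0.03079166] [ 0.09931474 -0.14548654 -0.14922849] 7.7083 25.941127030964893
```

View pics/pre.png

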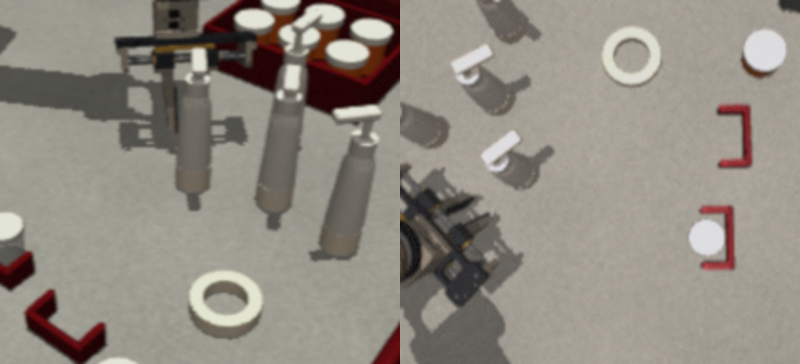

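The picture shows the two fingertips at about (483,215), aimed at bottle A's base at (520,170), and everything is clear. Next: slow contact, then push out of the clutter.

```bash
python3 - <<'E'
from h import *
def go(c,ph,back,v,z=.018):
    P,r=pose(c,ph,back,z); bot.line_to(P,rot=r,max_speed=v)
    print(c,ph,back,np.round(bot.current_contact_force(),2),round(bot.current_clock(),2))
go((.584,.140),42,.05,.05)
go((.584,.140),42,.012,.05); go((.584,.140),42,0,.02)
go((.590,.120),42,0,.03); go((.605,.06),42,0,.05)
o=[]
for n in("scene","top"): o.append(bot.read_camera(n)["pixels"])
a=cv2.resize(o[0][60:260,180:400],(400,364),interpolation=2);b=cv2.resize(o[1][110:310,140:360],(400,364),interpolation=2)
cv2.imwrite("pics/push1.png",np.hstack([a,b]))
E
```

```text
(0.584, 0.14) 42 0.05 [-0.22  0.25  0.52] 8.2
(0.584, 0.14) 42 0.012 [ 0.02 -0.75 -0.33] 9.11
(0.584, 0.14) 42 0 [-0.57  2.36 -0.02] 9.86
(0.59, 0.12) 42 0 [-1.06  1.02 -0.51] 10.71
(0.605, 0.06) 42 0 [ 0.15 -0.2   0.66] 12.09
```

View pics/push1.png

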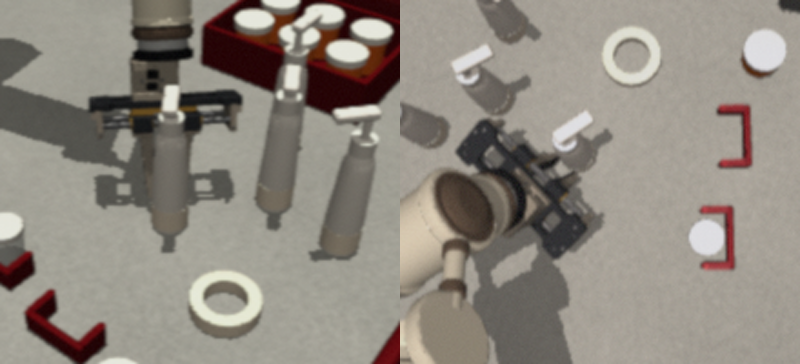

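The bottle is upright, nested against both fingertips in the top view with its collar at (567,140), and clear of its neighbours. Carrying on to just outside the cradle while turning the V square to it.

```bash
python3 - <<'E'
from h import *
import pickle
def go(c,ph,back,v,z=.018):
    P,r=pose(c,ph,back,z); bot.line_to(P,rot=r,max_speed=v)
    print(c,ph,back,np.round(bot.current_contact_force(),2),round(bot.current_clock(),2))
go((.616,.01),42,0,.05)
for i,ph in enumerate((35,28,21,14,7,0)): go((.617+.005*(i+1)/6,.01-.075*(i+1)/6),ph,0,.05)
o=[]
for n in("scene","top"):
    k=bot.read_camera(n); pickle.dump(k,open(n+"1.pkl","wb")); o.append(k["pixels"])
a=cv2.resize(o[0][100:300,130:350],(400,364),interpolation=2);b=cv2.resize(o[1][130:250,220:352],(400,364),interpolation=2)
cv2.imwrite("pics/push2.png",np.hstack([a,b]))
E
```

```text
(0.616, 0.01) 42 0 [ 0.16 -0.23 -0.21] 13.37
(0.6178333333333333, -0.0024999999999999988) 35 0 [-0.41  0.41 -0.38] 13.74
(0.6186666666666667, -0.014999999999999998) 28 0 [0.24 1.13 0.62] 14.12
(0.6194999999999999, -0.027499999999999997) 21 0 [0.17 0.63 0.7 ] 14.5
(0.6203333333333333, -0.039999999999999994) 14 0 [-0.73  0.9  -0.01] 14.89
(0.6211666666666666, -0.0525) 7 0 [-0.07  0.62  0.76] 15.29
(0.622, -0.065) 0 0 [ 0.59  0.37 -0.1 ] 15.7
```

View pics/push2.png

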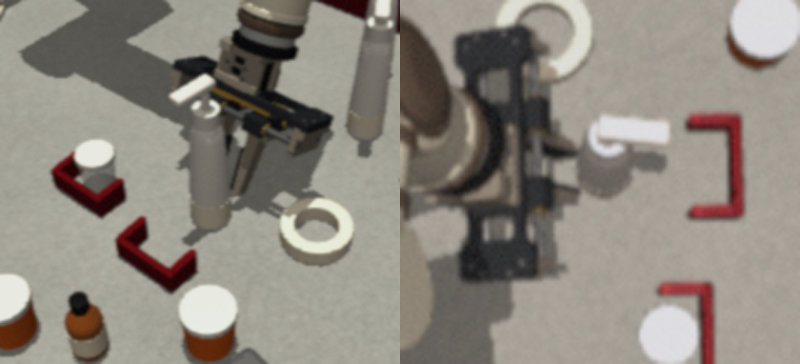

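The bottle is upright just outside the cradle. In the top crop its base centre row is about 166 and the cradle mid row 165.5, so they line up. Pushing in slowly with force feedback.

```bash
python3 - <<'E'
from h import *
import pickle
def go(y,v):
    P,r=pose((.622,y),0,0); bot.line_to(P,rot=r,max_speed=v)
    f=np.array(bot.current_contact_force()); print(y,f.round(2),round(bot.current_clock(),2)); return f
go(-.10,.05); go(-.13,.04); y=-.138; go(y,.02)
while y>-.158:
    y=round(y-.001,4); f=go(y,.008)
    if f[1]>5: break
o=[]
for n in("scene","top"):
    k=bot.read_camera(n); pickle.dump(k,open(n+"2.pkl","wb")); o.append(k["pixels"])
a=cv2.resize(o[0][120:280,150:326],(400,364),interpolation=2);b=cv2.resize(o[1][140:230,270:369],(400,364),interpolation=2)
cv2.imwrite("pics/push3.png",np.hstack([a,b]))
E
```

```text
-0.1 [-0.38 -0.4  -0.1 ] 16.65
-0.13 [ 0.08  0.85 -0.62] 17.55
-0.138 [ 0.45  2.18 -0.27] 18.1
-0.139 [-0.14  2.5   0.39] 18.38
-0.14 [-0.84  3.08 -0.36] 18.65
-0.141 [0.5 2.5 0.5] 18.93
-0.142 [0.1  2.77 0.95] 19.2
-0.143 [ 0.45  2.68 -0.26] 19.48
-0.144 [-0.37  2.27  0.3 ] 19.75
-0.145 [-0.07  3.34  0.03] 20.02
-0.146 [-0.25  2.83 -0.53] 20.3
-0.147 [0.27 3.09 0.45] 20.57
-0.148 [-0.01  3.68  0.57] 20.85
-0.149 [0.59 5.01 1.78] 21.12
```

View pics/push3.png

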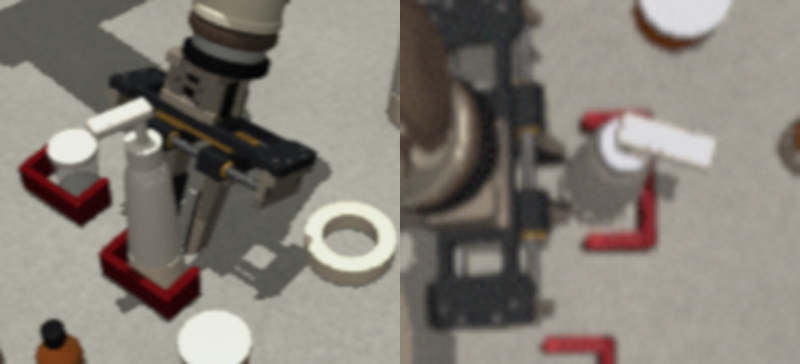

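The bottle is in the cradle, upright, and force is starting to rise at y≈-0.149 against a predicted home of -0.147. I'll confirm the stop with a few half-millimetre steps, then retreat and check.

```bash
python3 - <<'E'
from h import *
import pickle
def mv(y,back,z,v):
    P,r=pose((.622,y),0,back,z); bot.line_to(P,rot=r,max_speed=v)
    f=np.array(bot.current_contact_force()); print(y,back,z,f.round(2),np.round(bot.current_ee_pos(),4),round(bot.current_clock(),2)); return f
y=-.149
while y>-.153:
    y-=.0005
    if mv(y,0,.018,.008)[1]>9: break
mv(y,.02,.018,.03); mv(y,.06,.03,.08); mv(y,.10,.33,.15)
P,r=pose((.35,.0),0,.1,.36); bot.goto(P,r)
bot.hold(.5); print(bot.current_ee_pos(),bot.current_clock(),bot.current_contact_force())
o=[]
for n in("scene","top"):
    k=bot.read_camera(n); pickle.dump(k,open(n+"3.pkl","wb")); o.append(k["pixels"])
    if n=="top": c=k
old=pickle.load(open("top.pkl","rb"))["pixels"]
def blobs(im):
    n,l,st,ce=cv2.connectedComponentsWithStats((im.min(2)>190).astype(np.uint8))
    return [ce[i] for i in range(1,n) if st[i,4]>200 and st[i,0]>245]
nb=blobs(c["pixels"])
for b0 in blobs(old):
    m=min(nb,key=lambda q:np.linalg.norm(q-b0)); print(b0.round(1),"moved px",(m-b0).round(2))
a=cv2.resize(o[0][120:280,150:326],(400,364),interpolation=2);b=cv2.resize(o[1][140:230,270:369],(400,364),interpolation=2)
cv2.imwrite("pics/end.png",np.hstack([a,b]))
E
```

```text
-0.1495 0 0.018 [0.4  7.03 2.03] [ 0.6221 -0.1193  0.0179] 21.48
-0.15 0 0.018 [-0.79  9.69  1.85] [ 0.6221 -0.1194  0.0179] 21.73
-0.15 0.02 0.018 [ 0.17 -0.37  0.72] [ 0.622  -0.1009  0.0181] 22.54
-0.15 0.06 0.03 [-0.34 -0.65 -0.24] [ 0.622  -0.0606  0.03  ] 23.22
-0.15 0.1 0.33 [0.26 0.03 0.95] [ 0.6217 -0.0208  0.329 ] 25.38
[0.35011464 0.12918401 0.35997103] 27.075 [-0.53411671  0.05098162  0.08537948]
[267.3 140. ] moved px [-0.19 -0.04]
[340.4 136.9] moved px [0.1  0.05]
[471.2 136. ] moved px [ 6.67 -2.03]
[392.8 204.9] moved px [0.04 0.09]
[308.3 240. ] moved px [-0.04  0.09]
[496.3 252.6] moved px [ 0.08 -0.12]
[460.2 255.7] moved px [0.06 0.  ]
[392.2 264.2] moved px [0.03 0.1 ]
[501.1 288.1] moved px [0.14 0.71]
[465.8 292. ] moved px [-0.12 -0.16]
```

View pics/end.png

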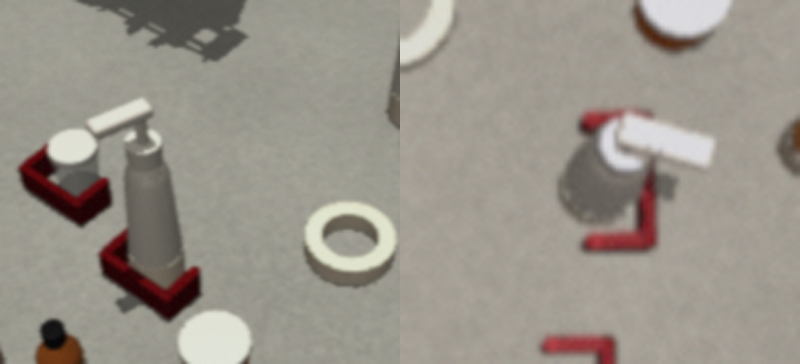

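```bash
python3 - <<'E'
from h import *
import pickle
c=pickle.load(open("top3.pkl","rb")); print("base",ray(c,318.8,185.5,.015),"collar",ray(c,270+(622-400)/4.04,140+145/4.04,.166))
P=bot.current_ee_pos()
bot.job_done(); bot.hold(1.2)
E
```

```text
base [ 0.62176164 -0.14789596  0.015     ] collar [ 0.62036067 -0.14536614  0.166     ]
the job is handed in; nothing more can be done
the job is handed in; nothing more can be done
```

The pump bottle nearest the robot's base now stands upright in the empty cradle, against its back wall. I slid it there low on its body (contact about 22 mm up) with two slightly open fingertips, then backed the robot clear and handed the job in at about 27 s.

- **Stop against the back wall:** the push force rose from about 3 N while sliding to 9.7 N. Over the last half-millimetre step the fingertips moved only 0.1 mm.
- **Bottle position:** in the last top view the base is at about (0.622, -0.148). The home position I worked out from the cradle is (0.622, -0.147), itself good to about 3 mm.
- **Upright:** the collar lies within 3 mm of the base centre, so it leans about 1 degree at most.
- **Other things:** tape roll, cups and jar moved 0.2 pixels or less in the top view. The dropper was not measured; it only looked unmoved.
- **One disagreement:** a bright patch near (471, 136) shifted about 7 pixels. I took it to be the label on the far blue box, which the robot never went near, with the arm's shadow changing it. I did not check this further.

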